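Switch the label feeder to the green roll and feed

ROBOT

A 6-joint arm with a two-finger parallel gripper is mounted at the origin on the work surface. World frame = base frame: x ahead of the robot, y to its left, z up, the work surface at z = 0. Lengths are in mm, angles in rad, forces in N, time in s.
With the tool pointing down it reaches from about 275 to 1000 mm from the base axis. Payload 8.4 kg.
Tool frame: the origin (TCP) lies midway between the tips of the shut fingers; the grasp point (between the pads) lies 19 mm behind it; z points along the fingers, y is the line along which they close (so a half turn about z gives the same grasp; the last joint's range is limited). The gripper opens to 85 mm and grips with 20 to 120 N. Pads are 22 mm wide; open, the fingers measure 114 mm over their backs; the gripper's body (76 mm by 85 mm) begins 54 mm behind the grasp point. The pads swing forward as they close: fully open they stand 13 mm farther back than shut.
Start: joints at [-1.223, 0.353, 1.633, -0, 1.155, -0.002], TCP at [214.192, -587.154, 195.681] pointing down, gripper open.
Joint ranges: [-2.63, 2.63], [-0.92, 2.1], [0.06, 2.66], [-1.3, 4.44], [0, 2.69], [-3.02, 3.02]. Speed limits (rad/s): [2.22, 2.22, 2.79, 3.14, 3.14, 3.14].

INTERFACE

Orientations are given as [roll, pitch, yaw] about the fixed x, y, z axes, in that order (R = Rz(yaw) Ry(pitch) Rx(roll)).
In Python, from rig import r gives the robot as it stands.
- The arm moves only by the shell command python3 -m inch 'ROWS' [OPENING] [FORCE]. ROWS is JSON, a list that holds one entry, the list of rows, each a list of 6 numbers: the shift along the tool's x, y, z scaled (see below), then the turn, a rotation vector about the tool's x, y, z scaled (see below). In form: [[[tx, ty, tz, wx, wy, wz], ...]]. A call has 1 to 8 rows; each row is the pose to reach, as a shift and turn from the pose commanded when the call began, along the tool's axes at that moment, turning the shorter way round; what a row does not reach only later rows make up. The controller multiplies each number of a shift by 20 cm and each number of a turn by pi rad. A row lasts 1/12 s, in which the tool goes at most 41.7 mm and 7.16 degrees, less where a joint would pass 70% of its speed; a pose out of reach is approached as far as the arm can. A call with a number of a shift or a turn outside -1 to 1 is refused whole. A call with a gripper value outside its range is refused whole. OPENING is the gripper's target within -1 to 1 (fully open at 1, half-way at 0, shut at -1), set as the call begins (- or left out, the last holds). The fingers move at their own pace and stop on an object; FORCE is the grip in N (left out, the last holds). Time passes only in rows, so rows that repeat a pose let the fingers close. It gives the time, the measured TCP pose, the force, the opening and the grip force at its end, in the units of the state.
- r.sense(): the state, without advancing time (a new reading comes with each control period).
- r.grab_frame(name): name is "scene" or "top" or "wrist"; returns the picture (384x512x3 uint8, red, green, blue); there is no depth.
- r.camera_info(name): a dict with "K" (3x3 intrinsics, pixels), "rvec" (rotation vector, rad) and "tvec" (3), from world to camera coordinates, as OpenCV has them; the wrist camera has in their place "mount" (4x4, takes a point from camera to tool coordinates, whose origin is the TCP and whose axes are the flange's). Camera axes: x right, y down, z forward; pixel columns grow to the right and rows downward; lengths in mm; the calibration is good to about 2 mm. A picture is of the moment at which its call begins: read the wrist's pose just before it. camera_info takes no time and is no camera call.
- r.sign_off(): hands the job in; it is judged then, once.
The state is a dict: "clock": time; "qpos": joint angles; "qvel": joint speeds; "joint_efforts": joint torques, N m; "eef_pos": TCP position; "tcp_rot": TCP orientation; "contact_force": force on the tool from outside, world axes, zero at the start; "wrist_torque": the same for the moment, N m; "opening": opening from 0.0 (shut) to 1.0 (fully open); "grasp_force": force on a finger pad.
Only numpy, scipy, OpenCV 4.12 (cv2) and the standard library are available. Lean on these libraries where they do the work, as an engineer would, in place of code of your own. Each camera call takes 0.05 s, during which the arm holds its last target. There are 200 camera calls.

TASK

Push the orange tab of the label feeder's selector round, with a fingertip and without pinching it, until its pointer tip is well over the green disc and stays there. Then press the round white feed button all the way down and let it come back up. Do not press the button before the selector is set, and leave the other things in place: the spare roll, scanner, stapler and pen cup.

Things in the scene. Friction and masses are not known exactly. Their poses are not given: they have to be found in the camera images.
- feeder: fixed white label feeder, 350 x 340 mm, flat deck 60 mm above the table. Origin on the table exactly below the selector's axis; its z is up; the deck runs from x = -130 to +220 mm and y = -170 to +170 mm in its own axes. Its -x side (the feed button) is the side nearer the robot, and at x = 143 to 207 mm four label rolls stand out to 84 mm above the table
- selector (a joint): turn of the selector in rad, counter-clockwise seen from above positive; at 0 the tab points along the feeder's +x. Hard stops at -2.2 and 2.2. It is held by steady friction only (about 0.18 N m plus slight damping: some 2.5 N on the tab), has no clicks or spring, and stays where it is left
- selector_axis (a point): centre of the top face of the selector, a black disc of 120 mm diameter (with a knurled rim) with an aluminium face; its top is 81 mm above the table
- tab_top (a point): top of the orange tab, 74 mm from the axis. The tab is an upright radial plate fixed to the selector: from 45 to 90 mm from the axis, 14 mm thick, top 106 mm above the table (so 25 mm above the black disc); it may be pushed on either flat side
- pointer_tip (a point): outer end of the orange pointer blade (6 mm wide, 3 mm thick) that runs out from the foot of the tab, 105 mm from the axis and 68 mm above the table; it passes just above the coloured discs
- tab_left: the flat face of the tab on its counter-clockwise side (3 mm thick, top 102 mm above the table); push here to turn the selector clockwise. Origin at its foot, 67.5 mm from the axis
- tab_right: the flat face of the tab on its clockwise side, likewise; push here to turn the selector counter-clockwise. Touching tab_left and tab_right at once with the fingers counts as pinching
- disc_green: green disc fixed on the deck: the wanted position. 32 mm diameter, 3 mm thick, origin at the centre of its underside. The four discs lie 105 mm from the selector's axis, at selector values -1.745, -0.873, 0.873 and 1.745; which colour lies where varies. The tab starts between the two middle ones
- disc_red: red disc, same size, another position
- disc_yellow: yellow disc, same size, another position
- disc_blue: blue disc, same size, another position
- feed_button (a joint): how far the feed button is pressed, m: 0 up, 0.006 fully down. Spring return; fully down takes 5 N
- feed_button_top (a point): centre of the top of the white feed button, 30 mm diameter in a black housing of 46 mm diameter; 82 mm above the table when up (housing top 72 mm); on the deck 95 mm from the selector's axis towards the feeder's -x; pressed straight down
- spare_roll: loose paper roll, 56 mm outer diameter, 24 mm bore, 30 mm high, standing on the deck at its corner towards -x and +y. Origin at the centre of its underside. Leave it
- scanner: loose grey barcode scanner lying on the table beside the feeder's -y side, about 190 x 75 x 42 mm, 190 mm along its x. Origin on its underside near the middle. Leave it
- stapler: loose black stapler on the table beside the feeder's +y side, 130 x 36 x 48 mm. Origin at the centre of its underside. Leave it
- pen_cup: loose square black pen cup on the table beside the feeder's +y side, 80 x 80 x 95 mm, pens up to 130 mm. Origin at the centre of its underside. Leave it

How it is judged (in metres and radians):
On the way, in this order (a step that is already met when the one before it is completed fails the run):
1. the pointer tip is over the green disc (horizontal distance between pointer_tip and disc_green below 0.013 m), for 0.3 s.
2. the feed button is pressed down (value of joint feed_button above 0.0045 m), for 0.05 s.
At the end, for the whole second after the job is handed in: The pointer tip is at rest within 13 mm (seen from above) of the centre of the green disc, the feed button has been pressed down at least 4.5 mm with the selector so set and is up again, and spare roll, scanner, stapler and pen cup are within 20 mm of where they stood (horizontal distance between pointer_tip and disc_green below 0.013 m and velocity of joint selector between -0.05 and 0.05 rad/s and value of joint feed_button below 0.002 m and distance of each of spare_roll, scanner, stapler, pen_cup from where it was at the start of the episode below 0.02 m); the robot touches nothing.
It fails at once if the feed button is pressed while the pointer is not on the green disc (value of joint feed_button above 0.003 m and horizontal distance between pointer_tip and disc_green above 0.013 m).
It fails at once if the tab is pinched: the fingers press on both of its faces at once (contact force between the fingers and tab_left above 0.5 N and contact force between the fingers and tab_right above 0.5 N).
It fails at once if the spare roll, scanner, stapler or pen cup is lifted, carried or knocked more than 20 mm away (distance of any of spare_roll, scanner, stapler, pen_cup from where it was at the start of the episode above 0.02 m).
It also fails if it takes over 45 s, if anything falls off the work surface, if the arm or the gripper's body presses on something with over 40 N, if the wrist force passes 120 N, or if a joint passes its speed limit or range.

## Working session

There is one attempt and no reset: what is moved stays moved. The work goes in short steps, Python scripts to look and compute and a shell command to move; the robot and the scene stay as the last step left them, time stands still between calls to the robot, and variables do not carry over. Pictures are saved under pics/ and viewed, at most 13 in all, crops included, and the job is handed in when it is done.

```bash
mkdir -p pics; ls; python3 - <<'E'
from rig import r
import cv2,numpy as np
print(r.sense())
for n in("scene","top"):
    im=r.grab_frame(n); cv2.imwrite(f"pics/{n}0.png",im[:,:,::-1]); print(n,r.camera_info(n))
print(r.camera_info("wrist"))
E
```

```text
pics
{'clock': 0.0, 'qpos': array([-1.22337842e+00,  3.53653705e-01,  1.63415652e+00,  6.05736810e-06,
        1.15520267e+00, -2.40140471e-03]), 'qvel': array([-0.00019151,  0.00100553,  0.00153258, -0.00049763, -0.00279903,
        0.00122648]), 'joint_efforts': array([-3.07400978e-04, -6.05255485e+01, -3.42062795e+01,  1.31449456e-04,
        9.45640204e-03, -1.20359752e-05]), 'eef_pos': array([ 214.02187204, -586.63722167,  194.94867197]), 'tcp_rot': array([-3.14017243e+00, -8.94881405e-06,  3.49816859e-01]), 'contact_force': array([-0.04133035, -0.12865852,  0.46850302]), 'wrist_torque': array([-0.0178597 ,  0.04748391,  0.02415703]), 'grasp_force': 0.0, 'opening': 0.9993781908583412}
scene {'K': array([[381.89188122,   0.        , 252.49571132],
       [  0.        , 381.89188122, 202.06465125],
       [  0.        ,   0.        ,   1.        ]]), 'rvec': array([ 2.11877969,  0.78341348, -0.37220679]), 'tvec': array([-461.15373089, -140.56375738, 1223.34458015])}
top {'K': array([[461.70041828,   0.        , 247.36246717],
       [  0.        , 461.70041828, 183.19030188],
       [  0.        ,   0.        ,   1.        ]]), 'rvec': array([ 2.11920077, -2.13320401,  0.19884502]), 'tvec': array([  55.00291808,  604.76770729, 1063.12350434])}
{'K': array([[268.76322247,   0.        , 252.06280826],
       [  0.        , 268.76322247, 188.50965108],
       [  0.        ,   0.        ,   1.        ]]), 'mount': array([[ 1.67271866e-04, -9.59931844e-01, -2.80233521e-01,
         7.08824629e+01],
       [ 9.99999980e-01,  1.90007326e-04, -5.39629265e-05,
         1.95382460e+00],
       [ 1.05047154e-04, -2.80233507e-01,  9.59931857e-01,
        -1.76850101e+02],
       [ 0.00000000e+00,  0.00000000e+00,  0.00000000e+00,
         1.00000000e+00]])}
```

View pics/top0.png

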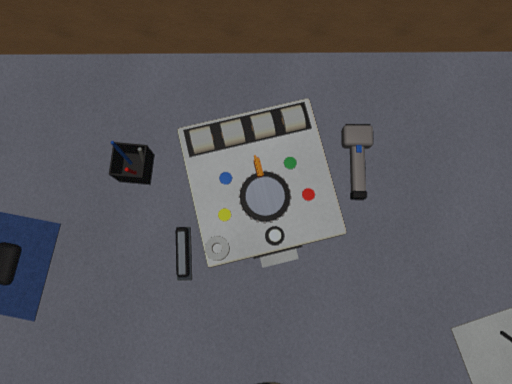

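View pics/scene0.png

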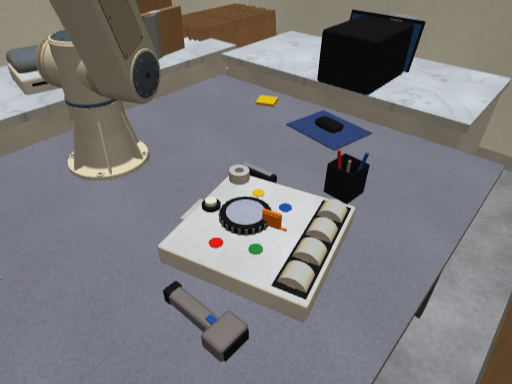

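The top view shows the selector at about (265,196), the tab and pointer at (258,165), green at (290,163), blue at (226,178), red at (308,194), yellow at (224,215) and the button at (275,236). Green is clockwise of the tab, so I'll push on tab_left.

```bash
cat > h.py <<'E'
import cv2,numpy as np
from rig import r
from scipy.spatial.transform import Rotation as R
def cam(n):
    c=r.camera_info(n)
    if n=="wrist":
        s=r.sense(); T=np.eye(4); T[:3,:3]=R.from_euler('xyz',s['tcp_rot']).as_matrix(); T[:3,3]=s['eef_pos']
        M=T@c['mount']; return c['K'],M[:3,:3],M[:3,3]
    W=cv2.Rodrigues(c['rvec'])[0]; return c['K'],W.T,-W.T@c['tvec']
def ray(C,p,z):
    K,A,o=C; d=A@np.linalg.solve(K,[p[0],p[1],1.]); return (o+d*(z-o[2])/d[2])[:2]
H={'green':((45,85),63),'red':((0,4),63),'blue':((100,120),63),'yellow':((25,33),63),'orange':((9,20),90)}
def blobs(im,amin=15):
    h=cv2.cvtColor(im,cv2.COLOR_RGB2HSV); out={}
    for k,((a,b),z) in H.items():
        m=cv2.inRange(h,(a,150,70),(b,255,255))
        n,L,st,ce=cv2.connectedComponentsWithStats(m)
        out[k]=[(st[i,4],ce[i],L==i) for i in range(1,n) if st[i,4]>=amin]
    return out
E
python3 - <<'E'
from h import *
for n in("top","scene"):
    C=cam(n); b=blobs(r.grab_frame(n))
    for k,l in b.items():
        for a,c,m in l: 
            print(n,k,a,c.round(1),ray(C,c,H[k][1]).round(1))
            if k=='orange': 
                ys,xs=np.nonzero(m); i=ys.argmin() if n=='top' else xs.argmax(); print(' tip',xs[i],ys[i],ray(C,(xs[i],ys[i]),68))
C=cam("top"); print('axis~',ray(C,(265,196),81),'button~',ray(C,(275,236),82))
E
```

```text
top green 88 [289.7 162.4] [654.4 -52.1]
top red 16 [126.5 169. ] [640.6 343.3]
top red 110 [307.9 194. ] [576.5 -93.9]
top blue 33 [358.6 147.9] [ 689.7 -221.3]
top blue 103 [225.3 177.8] [617.3 104.3]
top yellow 111 [224.1 214.3] [528.8 106.8]
top orange 115 [257.9 166.8] [638.  26.]
 tip 254 156 [669.73531494  34.52363707]
scene green 99 [255.  248.5] [657.5 -54. ]
scene red 54 [339.  158.8] [606. 387.]
scene red 108 [215.4 242.2] [579.7 -95.6]
scene blue 22 [316.2 114.7] [394.  594.1]
scene blue 217 [309.7 128.2] [434.2 492.5]
scene blue 71 [345.7 130.2] [530.9 558.7]
scene blue 84 [357.  133.4] [569.6 563.6]
scene blue 44 [332.5 141. ] [536.2 466.9]
scene blue 21 [341.9 141. ] [558.4 486.5]
scene blue 45 [363.6 159.6] [662.4 430.2]
scene blue 69 [284.8 207. ] [620.7 102.8]
scene blue 57 [210.8 318.8] [ 711.1 -240. ]
scene yellow 117 [266.6  99.2] [178.1 584.6]
scene yellow 55 [257.6 192.3] [532.1 105.5]
scene orange 282 [272.2 218.6] [643.1  22.4]
 tip 286 229 [673.64434998  35.30508887]
axis~ [569.45625055   9.76215506] button~ [475.39490957 -12.07155161]
```

```bash
M='[[[0.77,-0.586,0.05,0,0,0],[0.77,-0.586,0.05,0,0,0],[0.77,-0.586,0.05,0,0,0],[0.77,-0.586,0.05,0,0,0],[0.77,-0.586,0.05,0,0,0]]]'; unset M
python3 -m inch '[[[0.77,-0.586,0.05,0,0,0],[0.77,-0.586,0.05,0,0,0],[0.77,-0.586,0.05,0,0,0],[0.77,-0.586,0.05,0,0,0],[0.77,-0.586,0.05,0,0,0]]]' -1 30
python3 -m inch '[[[0.77,-0.586,0.05,0,0,0],[0.77,-0.586,0.05,0,0,0],[0.77,-0.586,0.05,0,0,0],[0.77,-0.586,0.05,0,0,0],[0.77,-0.586,0.05,0,0,0]]]'
python3 -m inch '[[[0.77,-0.586,0.05,0,0,0],[0.77,-0.586,0.05,0,0,0],[0.77,-0.586,0.05,0,0,0],[0.77,-0.586,0.05,0,0,0],[0.77,-0.586,0.05,0,0,0]]]'
python3 -m inch '[[[0.77,-0.586,0.05,0,0,0.037],[0.77,-0.586,0.05,0,0,0.037],[0.77,-0.586,0.05,0,0,0.037],[0.77,-0.586,0.05,0,0,0.037],[0.77,-0.586,0.05,0,0,0.037],[0.77,-0.586,0.05,0,0,0.037],[0.77,-0.586,0.05,0,0,0.037],[0.77,-0.586,0.05,0,0,0.037]]]'
python3 - <<'E'
from h import *
s=r.sense(); print(s['clock'],s['qpos'],s['eef_pos'],s['tcp_rot'])
C=cam("wrist"); im=r.grab_frame("wrist"); cv2.imwrite("pics/w1.png",im[:,:,::-1])
for k,l in blobs(im,60).items():
    for a,c,m in l: print(k,a,c.round(1),ray(C,c,63 if k!='orange' else 90).round(1))
E
```

```text
clock: 0.62
eef_pos: [319.6, -421.1, 185.3]
tcp_rot: [-3.14, -0.0, 0.35]
contact_force: [0.7, -0.4, -0.6]
opening: 0.299
grasp_force: 0.0
clock: 1.03
eef_pos: [424.3, -258.4, 175.5]
tcp_rot: [-3.141, -0.0, 0.351]
contact_force: [0.5, 0.8, -0.5]
opening: -0.001
grasp_force: 0.0
clock: 1.45
eef_pos: [529.2, -95.4, 165.6]
tcp_rot: [-3.141, -0.001, 0.351]
contact_force: [0.4, -0.8, -0.2]
opening: 0.002
grasp_force: 0.0
clock: 2.12
eef_pos: [631.5, 64.0, 155.2]
tcp_rot: [3.141, 0.001, 0.234]
contact_force: [-0.4, -1.0, 0.6]
opening: 0.0
grasp_force: 0.0
2.1167 [ 9.87736217e-02  4.07396885e-01  1.64807197e+00 -3.85505973e-04
  1.08744764e+00  1.43570534e+00] [631.47732035  63.9545236  155.23841059] [3.14143295e+00 1.35775212e-03 2.34043893e-01]
green 614 [366.1 184.2] [656.6 -53.8]
red 506 [377.  256.8] [579.2 -95.3]
blue 624 [212.6 183.7] [620.1 101.3]
yellow 407 [196.  254.6] [534.6 103.6]
orange 1018 [294.  189.4] [640.6  23.6]
```

View pics/w1.png

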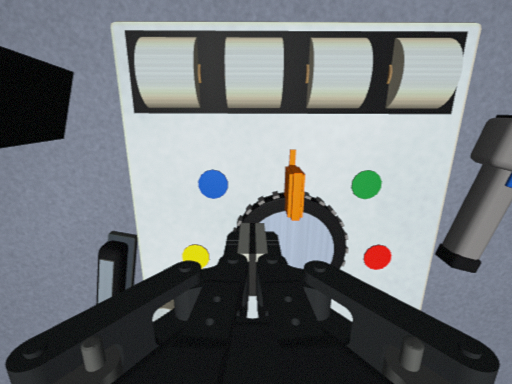

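The close view agrees with the first estimate: axis about (573,9), feeder yaw 0.233, tab centroid at (294,189), shut fingers left of it. Descend to z = 88 and creep to contact.

```bash

python3 -m inch '[[[0,0,0.17,0,0,0],[0,0,0.335,0,0,0],[0,0,0.335,0,0,0],[0,0,0.335,0,0,0]]]'
python3 -m inch '[[[0,0.04,0,0,0,0],[0,0.07,0,0,0,0],[0,0.09,0,0,0,0],[0,0.09,0,0,0,0]]]'
```

```text
clock: 2.5
eef_pos: [630.4, 63.1, 87.8]
tcp_rot: [-3.141, 0.004, 0.232]
contact_force: [0.6, 0.6, 0.5]
opening: 0.0
grasp_force: 0.0
clock: 2.83
eef_pos: [637.6, 45.6, 90.3]
tcp_rot: [3.141, -0.002, 0.232]
contact_force: [0.3, 1.4, -0.1]
opening: 0.001
grasp_force: 0.0
```

```bash

python3 -m inch '[[[0.009,0.036,0,0,0,0.032],[0.015,0.072,0,0,0,0.064],[0.017,0.108,0,0,0,0.095],[0.015,0.145,0,0,0,0.127],[0.01,0.181,0,0,0,0.159],[0.001,0.217,0,0,0,0.191],[-0.011,0.251,0,0,0,0.223],[-0.019,0.268,0,0,0,0.239]]]'
python3 -m inch '[[[0,0,0,0,0,0],[0,0,0,0,0,0]]]'
cat > look.py <<'E'
from h import *
s=r.sense(); print(s['clock'],s['eef_pos'],s['tcp_rot'],s['contact_force'])
import sys
ax=np.array([573,9.5])
for n in("wrist","top"):
    C=cam(n); im=r.grab_frame(n); cv2.imwrite(f"pics/{n}_{sys.argv[1]}.png",im[:,:,::-1])
    b=blobs(im,8)
    for k in('green','orange'):
        for a,c,m in b[k]:
            print(n,k,a,c.round(1),ray(C,c,63 if k=='green' else 90).round(1))
            if k=='orange':
                ys,xs=np.nonzero(m); P=np.array([ray(C,(x,y),68) for x,y in zip(xs,ys)]); d=np.hypot(*(P-ax).T); i=d.argsort()[-6:]
                t=P[i].mean(0); print('  tip',t.round(1),'r',d.max().round(1),'ang',np.arctan2(*(t-ax)[::-1]).round(3))
E
python3 look.py a
```

```text
clock: 3.5
eef_pos: [645.5, -7.0, 89.5]
tcp_rot: [-3.141, -0.001, -0.523]
contact_force: [0.5, -0.8, -0.0]
opening: -0.001
grasp_force: 0.0
clock: 3.67
eef_pos: [645.4, -6.3, 89.3]
tcp_rot: [-3.141, -0.001, -0.516]
contact_force: [-0.6, -0.5, -0.2]
opening: -0.002
grasp_force: 0.0
3.6667 [645.40342075  -6.30242589  89.28588237] [-3.14109682e+00 -6.35486835e-04 -5.15947572e-01] [-0.57065569 -0.46864532 -0.16844102]
wrist green 1170 [298.2 162.4] [656.8 -55.1]
wrist orange 1387 [210.3 231.1] [650.1  23.7]
  tip [673.9  30.2] r 103.3 ang 0.202
```

View pics/wrist_a.png

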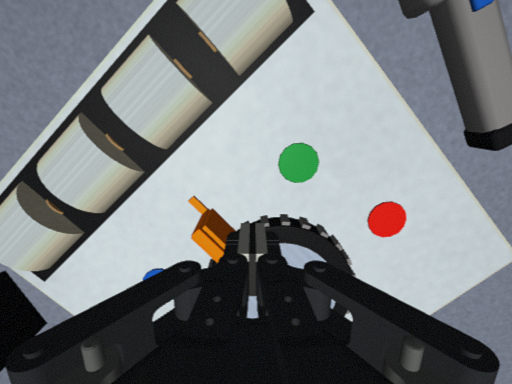

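The tab is still at angle 0.20 and the fingertip (249,215) appears clockwise of it, which is unexpected. I'll look from the side.

```bash
python3 - <<'E'
from h import *
im=r.grab_frame("scene"); t=r.grab_frame("top")
a=cv2.resize(im[130:290,150:370],None,fx=2.4,fy=2.4,interpolation=cv2.INTER_CUBIC)
b=cv2.resize(t[100:270,170:370],None,fx=1.3,fy=1.3)
o=np.zeros((600,600,3),np.uint8); o[:a.shape[0],:a.shape[1]]=a; o[384:384+216,:260]=b[:216]
cv2.imwrite("pics/s2.png",o[:,:,::-1])
E
```

```text
(no output)
```

View pics/s2.png

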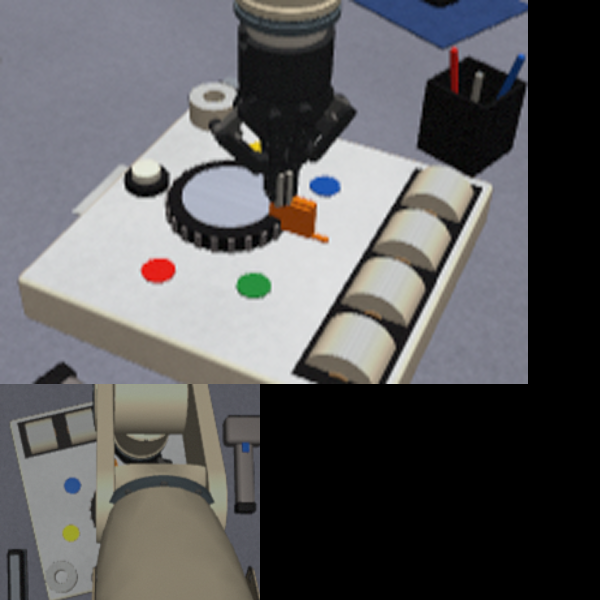

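```bash
python3 - <<'E'
from h import *
c=r.camera_info("scene")
for p in ([645.4,-6.3,89],[645.4,-6.3,110],[645.4,-6.3,130],[640,25,106],[621,20.8,106],[637,45,90]):
    q=cv2.projectPoints(np.array([p],float),c['rvec'],c['tvec'],c['K'],None)[0][0,0]; print(p,q.round(1),((q-[150,130])*2.4).round())
E
```

```text
[645.4, -6.3, 89] [264.9 225.8] [276. 230.]
[645.4, -6.3, 110] [265.2 218.5] [276. 212.]
[645.4, -6.3, 130] [265.5 211.4] [277. 195.]
[640, 25, 106] [272.1 212. ] [293. 197.]
[621, 20.8, 106] [264.3 209.3] [274. 190.]
[637, 45, 90] [276.2 212.6] [303. 198.]
```

```bash
python3 - <<'E'
from h import *
w=cv2.imread("pics/wrist_a.png"); s=r.grab_frame("scene")[:,:,::-1]
a=cv2.resize(w[170:300,190:320],None,fx=3,fy=3,interpolation=cv2.INTER_CUBIC)
b=cv2.resize(s[160:250,230:320],None,fx=4.33,fy=4.33,interpolation=cv2.INTER_CUBIC)
o=np.hstack([a[:389],b[:389]]); o=np.clip(o*1.5,0,255).astype(np.uint8); cv2.imwrite("pics/s3.png",o)
E
```

```text
(no output)
```

View pics/s3.png

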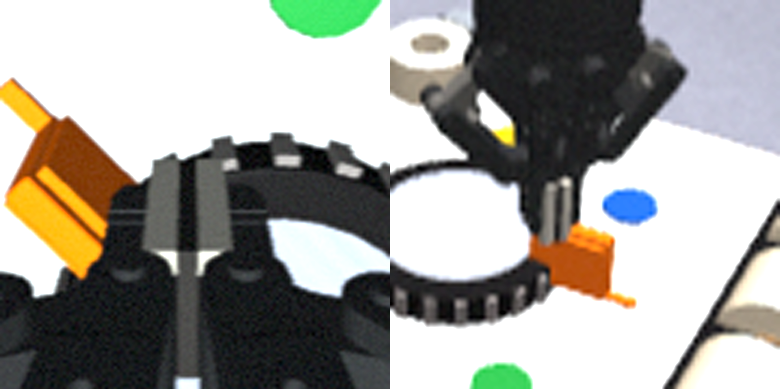

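Both views show the real fingertips about 35–40 mm behind the reported TCP (the tip sits near z = 125), so they passed over the tab without touching. I'll go back to the counter-clockwise side and descend in steps, watching the tip height and the force.

```bash

python3 -m inch '[[[0,0,-0.075,0,0,0],[-0.229,-0.31,-0.075,0,0,-0.239],[-0.229,-0.31,-0.075,0,0,-0.239],[-0.229,-0.31,-0.075,0,0,-0.239],[-0.229,-0.31,-0.075,0,0,-0.239],[-0.229,-0.31,-0.075,0,0,-0.239],[-0.229,-0.31,-0.075,0,0,-0.239],[-0.229,-0.31,-0.075,0,0,-0.239]]]'
python3 -m inch '[[[0,0,0.09,0,0,0],[0,0,0.13,0,0,0],[0,0,0.15,0,0,0],[0,0,0.15,0,0,0]]]'
python3 - <<'E'
from h import *
print(r.sense()['eef_pos'],r.sense()['tcp_rot'],r.sense()['contact_force'])
w=r.grab_frame("wrist")[:,:,::-1]; s=r.grab_frame("scene")[:,:,::-1]
a=cv2.resize(w[140:270,190:320],None,fx=3,fy=3,interpolation=cv2.INTER_CUBIC)
b=cv2.resize(s[160:250,230:320],None,fx=4.33,fy=4.33,interpolation=cv2.INTER_CUBIC)
o=np.hstack([a[:389],b[:389]]); o=np.clip(o*1.5,0,255).astype(np.uint8); cv2.imwrite("pics/s4.png",o)
E
```

```text
clock: 4.58
eef_pos: [635.9, 70.8, 103.7]
tcp_rot: [-3.142, 0.0, 0.241]
contact_force: [-0.2, -0.5, 0.5]
opening: -0.005
grasp_force: 0.0
clock: 4.92
eef_pos: [635.0, 70.3, 72.4]
tcp_rot: [-3.141, 0.002, 0.232]
contact_force: [0.4, -0.2, 0.1]
opening: -0.001
grasp_force: 0.0
[634.96536417  70.28895214  72.44983876] [-3.14127781e+00  2.38327712e-03  2.31787949e-01] [ 0.36488061 -0.21426146  0.10372699]
```

View pics/s4.png

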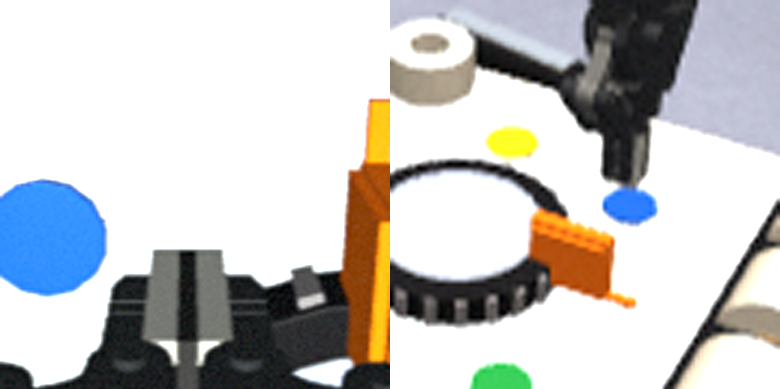

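```bash
python3 - <<'E'
from h import *
c=r.camera_info("scene")
for z in (72,90,100,110,120):
    q=cv2.projectPoints(np.array([[635,70.3,z],[640,24,106]],float),c['rvec'],c['tvec'],c['K'],None)[0][:,0]; print(z,(q[0]+[3,3.3]).round(1),q[1])
E
```

```text
72 [284.7 216.3] [271.81727832 212.18087881]
90 [285.1 210.3] [271.81727832 212.18087881]
100 [285.4 207. ] [271.81727832 212.18087881]
110 [285.6 203.5] [271.81727832 212.18087881]
120 [285.9 200.1] [271.81727832 212.18087881]
```

```bash

python3 -m inch '[[[0,0,0.05,0,0,0],[0,0,0.08,0,0,0],[0,0,0.105,0,0,0],[0,0,0.105,0,0,0]]]'
python3 -m inch '[[[0,0.05,0,0,0,0],[0,0.09,0,0,0,0],[0,0.115,0,0,0,0],[0,0.14,0,0,0,0],[0,0.14,0,0,0,0]]]'
python3 look.py b
```

```text
clock: 5.35
eef_pos: [635.0, 70.3, 51.2]
tcp_rot: [-3.141, 0.002, 0.233]
contact_force: [0.7, -0.5, -1.0]
opening: -0.001
grasp_force: 0.0
clock: 5.77
eef_pos: [643.1, 42.1, 53.0]
tcp_rot: [3.142, -0.001, 0.232]
contact_force: [0.4, -0.2, -0.8]
opening: -0.0
grasp_force: 0.0
5.7667 [643.06216056  42.09467911  52.99667831] [ 3.14154950e+00 -9.01213221e-04  2.32406179e-01] [ 0.42565315 -0.23323983 -0.84225522]
wrist green 1426 [390.8 232. ] [657.1 -53.4]
wrist orange 1688 [290.3 230.7] [653.6  20.3]
  tip [675.7  23.2] r 103.8 ang 0.132
```

Contact works: the tab moved from about 0.23 to 0.13. Now I'll sweep the arc.

```bash

python3 -m inch '[[[0.006,0.038,0,0,0,0.032],[0.008,0.076,0,0,0,0.064],[0.006,0.115,0,0,0,0.095],[0,0.152,0,0,0,0.127],[-0.009,0.19,0,0,0,0.159],[-0.022,0.226,0,0,0,0.191],[-0.03,0.243,0,0,0,0.207],[-0.03,0.243,0,0,0,0.207]]]'
python3 look.py c
```

```text
clock: 6.53
eef_pos: [648.1, -5.9, 52.8]
tcp_rot: [-3.141, -0.001, -0.419]
contact_force: [0.7, 0.5, 0.6]
opening: 0.001
grasp_force: 0.2
6.5333 [648.11404807  -5.91612232  52.82793416] [-3.14133752e+00 -6.40081463e-04 -4.19425225e-01] [0.66336831 0.48723405 0.6199077 ]
wrist green 1627 [314.1 181.7] [657.  -55.2]
wrist orange 1720 [289.8 229.8] [645.3 -29.9]
  tip [665.6 -40.3] r 105.3 ang -0.493
```

View pics/wrist_c.png

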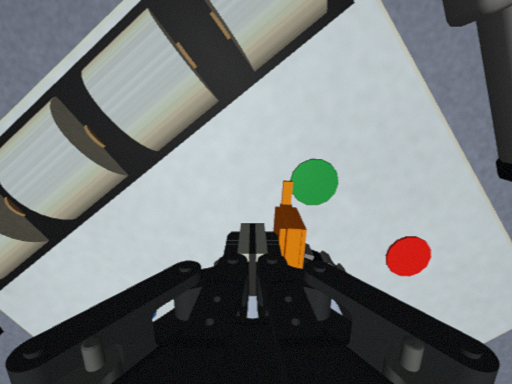

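The pointer tip at (287,185) now just reaches the green disc at (314,182). About 0.15 rad remains.

```bash

python3 -m inch '[[[0.004,0.02,0,0,0,0.016],[0.006,0.039,0,0,0,0.032],[0.008,0.057,0,0,0,0.048],[0.008,0.057,0,0,0,0.048]]]'
python3 look.py d
```

```text
clock: 6.97
eef_pos: [644.7, -16.4, 52.7]
tcp_rot: [-3.141, -0.0, -0.568]
contact_force: [1.1, 1.7, -0.6]
opening: -0.002
grasp_force: 0.6
6.9667 [644.68382716 -16.39100971  52.74216509] [-3.14139479e+00 -6.38413659e-06 -5.67848797e-01] [ 1.07215022  1.71013032 -0.57691232]
wrist green 1432 [291.6 175.3] [657.9 -56.4]
wrist orange 1744 [289.6 229.3] [639.  -39.7]
  tip [658.1 -52.7] r 105.6 ang -0.631
```

The tip is 4 mm from the green disc's centre. Now I'll back off, lift, and go above the button.

```bash

python3 -m inch '[[[0,-0.08,0,0,0,0],[0,-0.15,0,0,0,0],[0,-0.15,-0.2,0,0,0],[0,-0.15,-0.4,0,0,0],[0,-0.15,-0.4,0,0,0]]]'
python3 -m inch '[[[-0.7,0.575,0,0,0,0],[-0.7,0.575,0,0,0,0],[-0.7,0.575,0,0,0,0],[-0.7,0.575,0,0,0,0],[-0.7,0.575,0,0,0,0],[-0.7,0.575,0,0,0,0],[-0.7,0.575,0,0,0,0]]]'
python3 look.py e
```

```text
clock: 7.48
eef_pos: [666.2, 10.3, 140.3]
tcp_rot: [-3.136, -0.009, -0.565]
contact_force: [2.9, -0.5, 1.0]
opening: -0.004
grasp_force: 0.0
clock: 8.07
eef_pos: [482.0, -12.4, 133.4]
tcp_rot: [-3.14, -0.002, -0.566]
contact_force: [1.2, -0.4, -0.1]
opening: -0.001
grasp_force: 0.0
8.0667 [482.01371265 -12.42564711 133.38578592] [-3.14047055e+00 -1.71514931e-03 -5.66417885e-01] [ 1.20095878 -0.36534511 -0.10137729]
wrist green 36 [184.7   1.4] [641.6 -51.8]
wrist orange 1722 [165.4  27.9] [624.8 -30.1]
  tip [651.1 -35.6] r 90.8 ang -0.524
top green 56 [291.1 161.9] [655.6 -55.4]
top orange 106 [281.5 170.6] [628.3 -29.7]
  tip [652.2 -46.7] r 100.7 ang -0.617
```

View pics/wrist_e.png

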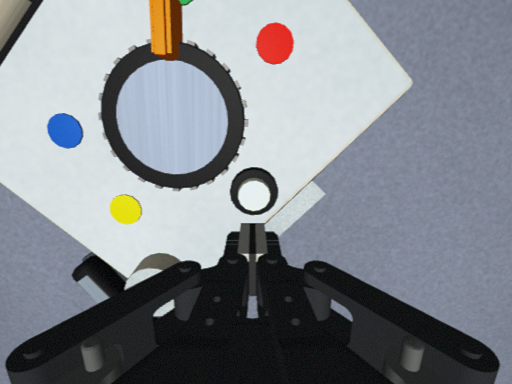

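The button is at (254,195), within about 3.5 mm of the tool axis. I'll correct that and descend.

```bash

python3 -m inch '[[[0,0.015,0.15,0,0,0],[-0.005,0.015,0.3,0,0,0],[-0.005,0.015,0.365,0,0,0],[-0.005,0.015,0.365,0,0,0]]]'
python3 -m inch '[[[0,0,0.03,0,0,0],[0,0,0.05,0,0,0],[0,0,0.05,0,0,0]]]'
python3 - <<'E'
from h import *
w=r.grab_frame("wrist")[:,:,::-1]; s=r.grab_frame("scene")[:,:,::-1]
a=cv2.resize(w[150:280,190:320],None,fx=3,fy=3,interpolation=cv2.INTER_CUBIC)
b=cv2.resize(s[150:240,170:260],None,fx=4.33,fy=4.33,interpolation=cv2.INTER_CUBIC)
o=np.hstack([a[:389],b[:389]]); cv2.imwrite("pics/s5.png",np.clip(o*1.3,0,255).astype(np.uint8))
E
```

```text
clock: 8.5
eef_pos: [477.9, -14.7, 56.8]
tcp_rot: [3.139, 0.004, -0.567]
contact_force: [-1.0, 0.0, 0.5]
opening: -0.001
grasp_force: 0.0
clock: 8.75
eef_pos: [479.4, -14.9, 49.7]
tcp_rot: [-3.141, -0.001, -0.567]
contact_force: [-0.5, 1.2, -0.0]
opening: 0.002
grasp_force: 0.0
```

View pics/s5.png

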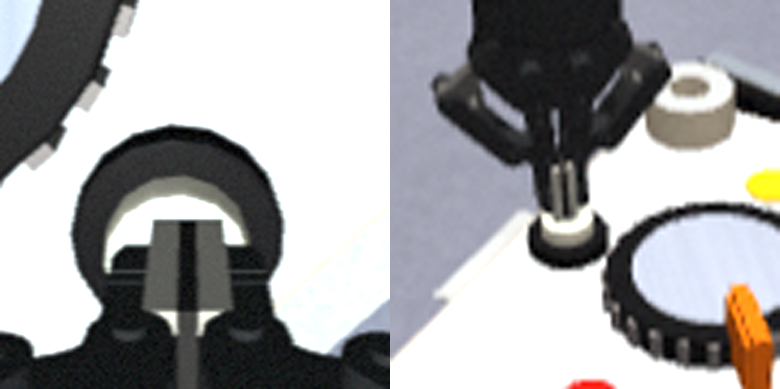

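The tips are centred just above the button. I'll press in small steps, reading the force.

```bash

python3 -m inch '[[[0,0,0.02,0,0,0],[0,0,0.03,0,0,0],[0,0,0.03,0,0,0]]]' | grep -E "pos|force"
python3 -m inch '[[[0,0,0.015,0,0,0],[0,0,0.02,0,0,0],[0,0,0.02,0,0,0]]]'| grep -E "pos|force"
```

```text
eef_pos: [479.3, -15.1, 43.9]
contact_force: [1.6, 0.2, 3.2]
grasp_force: 1.4
eef_pos: [479.3, -15.0, 40.4]
contact_force: [0.2, -0.2, 10.0]
grasp_force: 5.1
```

```bash

python3 -m inch '[[[0,0,0.005,0,0,0],[0,0,0.005,0,0,0],[0,0,0.005,0,0,0]]]'| grep -E "pos|force"
python3 -m inch '[[[0,0,-0.1,0,0,0],[0,0,-0.3,0,0,0],[0,0,-0.5,0,0,0],[0,0,-0.5,0,0,0],[0,0,-0.5,0,0,0],[0,0,-0.5,0,0,0]]]'
python3 look.py f
```

```text
eef_pos: [479.4, -15.1, 40.1]
contact_force: [-3.7, 0.4, 22.9]
grasp_force: 11.4
clock: 10.1
eef_pos: [477.8, -15.0, 138.2]
tcp_rot: [3.141, 0.001, -0.568]
contact_force: [-0.4, -0.1, -0.8]
opening: -0.0
grasp_force: 0.0
10.1 [477.81299436 -15.01309697 138.24182992] [ 3.14126273e+00  5.79305640e-04 -5.67606810e-01] [-0.3935372  -0.07305592 -0.83466041]
wrist green 24 [179.6   1. ] [641.4 -51.3]
wrist orange 1658 [160.8  26.9] [624.5 -30. ]
  tip [650.3 -35.4] r 90.1 ang -0.526
top green 55 [291.1 162. ] [655.5 -55.6]
top orange 111 [281.5 170.8] [627.9 -29.6]
  tip [652.7 -47.1] r 100.7 ang -0.618
```

View pics/top_f.png

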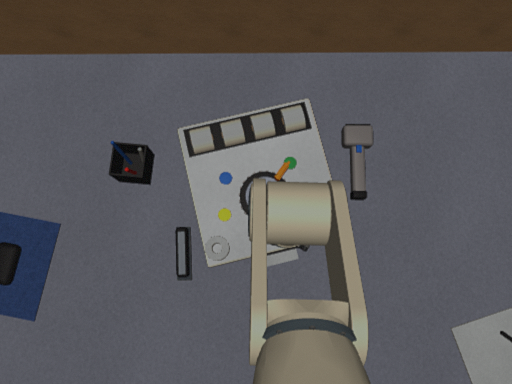

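The pointer tip at (290,162) lies on green, the button bottomed firmly (23 N), and everything else is in place.

```bash
python3 -c "
from rig import r
print(r.sign_off())"
```

```text
the job is handed in; nothing more can be done
None
```

The job is handed in with no verdict shown: the pointer tip measured about 4 mm from the green disc's centre, the feed button was pressed to its stop (23 N) and released, and the other objects look unmoved; one early push passed over the tab without touching it.

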